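# Refit a portable stove's burner cap and knob, then hold it lit

### The job

The portable gas stove has been taken apart for cleaning: first put the round burner cap back on its burner, rim down and sitting flat. Then fit the control knob fully home on its D-shaped shaft, press it in against the valve spring, turn it anticlockwise to the lighting mark, and keep it pressed in there: finish while still gripping and pressing the knob, as one does while the burner lights. Do not disturb the egg timer or the garlic bulb.

Things in the scene. Friction and masses are not known exactly. Their poses are not given: they have to be found in the camera images.
- cap: Dark burner cap: round disc 54 mm across, 14.5 mm high, 90 g, slightly domed, with a rim below (inside diameter 45 mm, 7 mm deep). Lies loose on the worktop left of the stove, already rim down; cap and knob share two places there, one nearer, one farther, either way round. Origin: centre of the underside (the rim's edge); z up. Its side is upright up to 11 mm: grip across it.
- knob: Black cooker knob, 45 g, underside down on the worktop: flange 46 mm across, 6 mm thick; on it a bar grip 18 mm wide (y), 45 mm long (x), top at 30 mm. The bar's pointed end with a white line is +x. In the underside a blind D-bore 13.2 mm across, 15 mm deep, its flat on the +x (pointer) side 2.8 mm from the axis, mouth flared 1.2 mm. Origin: centre of the underside, on the bore's axis; z up.
- burner_seat (a point): Centre of the burner's seat, 95 mm above the worktop, 20 mm above the stove's steel deck: the plane the cap's rim rests on, and where the seated cap's origin is. A round spigot 42 mm across, 5.5 mm high above it fits inside the rim; the crown below is 55 mm across. Nothing beside the burner rises over 15 mm above the deck. Axes are the stove's.
- shaft_seat (a point): On the axis of the upright brass D-shaft, on its collar (17 mm across) where the knob's underside rests when home; 10 mm above the deck, 85 mm above the worktop, unpressed. The shaft rises 13 mm above it, 12 mm across, tip tapered, flat 2.2 mm from the axis. Moves and turns with the shaft: z up, x from axis to flat (off: away from the robot). The knob fits with its pointer over the flat.
- valve_press (a joint): How far the shaft is pushed down into the stove, m: 0 at rest, 0.006 at the stop. Spring: about 4 N at rest, 9 N at the stop. Let go, it springs up again.
- valve_turn (a joint): Turn of the shaft, rad: 0 off (a dot on the deck), growing anticlockwise seen from above, stop at 1.0 (lighting mark, a black drop on the deck). Locked at off unless pushed in by at least 3.5 mm; then it turns easily (0.03 N m). The knob has about 0.2 rad of play each way on the shaft, so turn the knob about 1.15 rad to reach the stop.
- egg_timer: Small green and white egg timer, 61 mm across, 58 mm high, near the worktop's front edge. Leave it alone. Origin: centre of its underside.
- garlic: Garlic bulb, about 50 mm, on the worktop front left. Leave it alone. Origin: centre of its underside.

How it is judged (in metres and radians):
On the way, in this order (a step that is already met when the one before it is completed fails the run):
1. the burner cap sits rim down and flat on its burner, let go (horizontal distance between cap and burner_seat below 0.004 m and z of cap in the frame of burner_seat between -0.0025 and 0.0025 m and angle between cap's own z axis and vertical below 0.08 rad and contact force between the fingers and cap below 0.2 N), for 0.2 s.
2. the knob is fully home on the shaft, its flat to the shaft's flat (horizontal distance between knob and shaft_seat below 0.003 m and z of knob in the frame of shaft_seat below 0.0025 m and angle between the x axis of knob and the x axis of shaft_seat, either way round below 0.6 rad and angle between knob's own z axis and vertical below 0.12 rad), for 0.1 s.
At the end, for the whole second after the job is handed in: Cap flat on its burner (4 mm sideways, 2.5 mm in height, 0.08 rad). Knob home on the shaft (2.5 mm from the collar, 3 mm from the axis, flats matched), fingers still holding it (over 3 N), shaft pressed in over 4.2 mm and turned over 0.75 rad to the lighting mark (all of step 2 and horizontal distance between cap and burner_seat below 0.004 m and z of cap in the frame of burner_seat between -0.0025 and 0.0025 m and angle between cap's own z axis and vertical below 0.08 rad and value of joint valve_press above 0.0042 m and value of joint valve_turn above 0.75 rad and contact force between the fingers and knob above 3 N and linear speed of cap below 0.02 m/s); the arm keeps its last pose, push and grip.
It fails at once if the egg timer or the garlic is moved more than 30 mm (distance of any of egg_timer, garlic from where it was at the start of the episode above 0.03 m).
It also fails if it takes over 61 s, if anything falls off the work surface, if the arm or the gripper's body presses on something with over 40 N, if the wrist force passes 120 N, or if a joint passes its speed limit or range.

### The arm

A 7-joint arm with a two-finger parallel gripper is mounted at the origin on a cart in front of the work surface, level with it; the furniture and walls round the work are solid. World frame = base frame: x ahead of the robot, y to its left, z up, the work surface at z = 0. Lengths are in mm, angles in rad, forces in N, time in s.
With the tool pointing down it reaches from about 350 to 900 mm from the base axis. Payload 19.9 kg.
Tool frame: the origin (TCP) lies between the finger pads; the fingertips stand 14 mm ahead of it and the grasp point (between the pads) lies 5 mm behind it (manip.tip_extent is the distance from the TCP to the fingertips, in mm); z points along the fingers, y is the line along which they close (so a half turn about z gives the same grasp; the last joint's range is limited). The gripper opens to 85 mm and grips with 20 to 120 N. Pads are 22 mm wide; open, the fingers measure 114 mm over their backs; the gripper's body (76 mm by 85 mm) begins 54 mm behind the grasp point. The pads swing forward as they close: fully open they stand 13 mm farther back than shut.
Start: joints at [-1.359, 0.417, -0.01, 1.614, 0.005, 1.111, -0.053], TCP at [156.917, 604.963, 245.26] pointing down, gripper open.
Joint ranges: [-2.81, 2.81], [-0.39, 2.02], [-1.27, 1.25], [0.06, 2.57], [-1.19, 4.33], [0.19, 2], [-2.82, 2.82]. Speed limits (rad/s): [1.89, 1.89, 2.39, 2.39, 3.01, 3.01, 3.01].

### API

Orientations are given as a rotation vector (axis times angle).
In Python, from station import manip gives the robot as it stands.
- The arm moves only by the tool inch_along, called in YAML: its name, and indented under it one key for each argument. Schema: {"type":"object","properties":{"deltas":{"type":"array","items":{"type":"array","items":{"type":"number"},"minItems":7,"maxItems":7},"minItems":1,"maxItems":20},"force":{"type":"number"},"only":{"type":"string"},"quiet":{"type":"boolean"},"lines":{"type":"string"}},"required":["deltas"],"additionalProperties":false}. deltas is a list of rows, 1 to 20 of them, each of 7 numbers: the opening from 0.0 (shut) to 1.0 (fully open), then dx, dy, dz in shares of the most that a row can go, 1 being 50 mm, then a rotation vector rx, ry, rz in shares of 4 rad (1.0 is 4 rad); each row shifts and turns the commanded pose from where the row before left it, along the tool's axes as they then stand; what a row does not reach is not made up. A row lasts 1/10 s, in which the tool goes at most 50 mm and 0.15 rad, less where a joint would pass 70% of its speed; a pose out of reach is approached as far as the arm can. The fingers move at their own pace and stop on an object; force is the grip in N (left out, the last holds). Time passes only in rows, so rows that do not move let the fingers close. The tool returns the time, the measured TCP pose, the force, the opening and the grip force at its end. only (a regular expression) keeps the lines of the reply that match it, lines (a string "A,B") keeps lines A to B, and quiet returns only ok. Input that does not fit is refused with a message, and nothing moves.
- manip.state(): the state, without advancing time (a new reading comes with each control period).
- manip.camera(name): name is "scene" or "side" or "wrist"; returns the picture (384x512x3 uint8, red, green, blue); there is no depth.
- manip.camera_params(name): a dict with "fx", "fy", "cx", "cy" (pixels), "k1" (the pictures are not rectified: a ray, as slopes to the right and down, at radius r is drawn at 1 + k1 r^2 times it, then the intrinsics apply), "cam_to_world" (4x4, takes a point from camera to world coordinates). Camera axes: x right, y down, z forward; pixel columns grow to the right and rows downward; lengths in mm; the calibration is good to about 2 mm. A picture is of the moment at which its call begins: read the wrist's pose just before it. camera_params takes no time and is no camera call; for the wrist camera it gives the pose at the moment of the call.
- manip.sign_off(): hands the job in; it is judged then, once.
The state is a dict: "time_s": time; "q": joint angles; "joint_vel": joint speeds; "joint_efforts": joint torques, N m; "eef_pos": TCP position; "orientation": TCP orientation; "wrist_force": force on the tool from outside, world axes, zero at the start; "torque": the same for the moment, N m; "opening": opening from 0.0 (shut) to 1.0 (fully open); "gripper_force": force on a finger pad.
Only numpy, scipy, OpenCV 4.12 (cv2) and the standard library are available. Lean on these libraries where they do the work, as an engineer would, in place of code of your own. Each camera call takes 0.05 s, during which the arm holds its last target. There are 200 camera calls.

## Working session

There is one attempt and no reset: what is moved stays moved. The work goes in short steps, Python scripts to look and compute and a tool call to move; the robot and the scene stay as the last step left them, time stands still between calls to the robot, and variables do not carry over. Pictures are saved under pics/ and viewed, at most 13 in all, crops included, and the job is handed in when it is done.

```bash
ls; mkdir -p pics; python3 - <<'E'
from station import manip
import cv2,numpy as np
s=manip.state();print({k:np.round(s[k],3) for k in s})
for n in("scene","side","wrist"):
    p=manip.camera_params(n);print(n,{k:(np.round(p[k],3).tolist()) for k in p})
    im=manip.camera(n);cv2.imwrite(f"pics/{n}0.png",im[:,:,::-1])
a=[cv2.imread(f"pics/{n}0.png") for n in("scene","wrist")]
E
```

```text
pics
station.py
{'time_s': np.float64(0.0), 'q': array([-1.358,  0.418, -0.01 ,  1.614,  0.005,  1.111, -0.053]), 'joint_vel': array([-0.002,  0.   , -0.   ,  0.001,  0.   , -0.001,  0.001]), 'joint_efforts': array([-0.0000e+00, -8.6443e+01,  6.7900e-01, -4.3489e+01,  1.9000e-02,
        7.0000e-03, -0.0000e+00]), 'eef_pos': array([156.831, 604.65 , 244.649]), 'orientation': array([-3.980e-01, -3.116e+00,  2.000e-03]), 'wrist_force': array([ 0.066, -0.435, -0.425]), 'torque': array([-0.03 ,  0.004,  0.006]), 'gripper_force': np.float64(0.0), 'opening': np.float64(0.998)}
scene {'fx': 477.114, 'fy': 477.114, 'cx': 243.984, 'cy': 182.078, 'k1': -0.001, 'cam_to_world': [[0.902, -0.31, 0.3, 120.086], [-0.432, -0.669, 0.605, -745.922], [0.013, -0.675, -0.738, 1006.866], [0.0, 0.0, 0.0, 1.0]]}
side {'fx': 417.251, 'fy': 417.251, 'cx': 250.135, 'cy': 182.081, 'k1': -0.053, 'cam_to_world': [[-0.905, -0.194, 0.378, 102.408], [-0.425, 0.383, -0.82, 869.028], [0.014, -0.903, -0.429, 547.872], [0.0, 0.0, 0.0, 1.0]]}
wrist {'fx': 321.584, 'fy': 321.584, 'cx': 250.781, 'cy': 188.551, 'k1': 0.011, 'cam_to_world': [[0.252, 0.924, 0.287, 83.978], [0.968, -0.24, -0.076, 623.726], [-0.002, 0.297, -0.955, 373.129], [0.0, 0.0, 0.0, 1.0]]}
```

View pics/scene0.png

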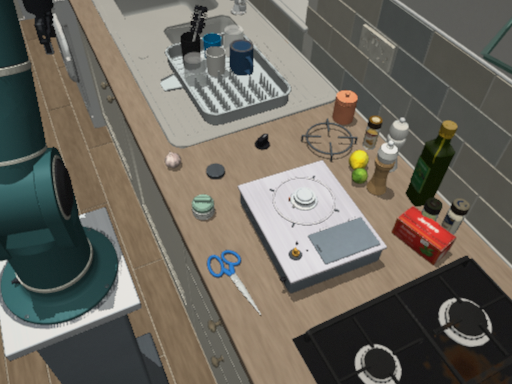

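View pics/side0.png

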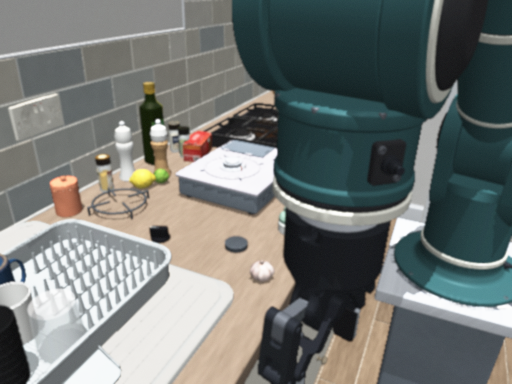

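View pics/wrist0.png

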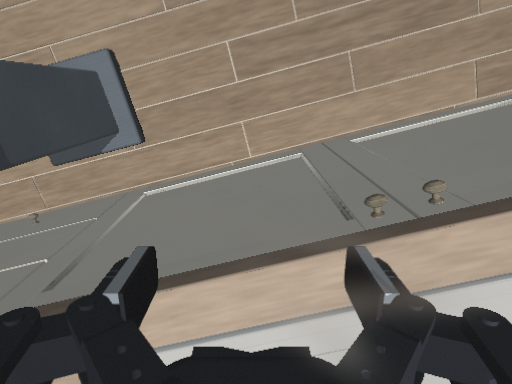

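Scene view: cap at (215,171), knob (262,142), garlic (173,160), timer (203,207), burner (304,197), shaft (296,254). In the side view the cap is at (236,244) and the knob at (160,234). The wrist view shows only cabinets and floor. Next I'll cast rays for rough positions.

```bash
cat > h.py <<'E'
import numpy as np,cv2
from station import manip
from scipy.spatial.transform import Rotation as R
def ray(p,uv):
    K=np.array([[p['fx'],0,p['cx']],[0,p['fy'],p['cy']],[0,0,1.]])
    x=cv2.undistortPoints(np.array(uv,float).reshape(-1,1,2),K,np.array([p['k1'],0,0,0,0.])).reshape(-1,2)
    T=np.array(p['cam_to_world']);d=np.c_[x,np.ones(len(x))]@T[:3,:3].T
    return T[:3,3],d
def plane(p,uv,z):
    o,d=ray(p,uv);return o+d*((z-o[2])/d[:,2])[:,None]
def proj(p,X):
    T=np.linalg.inv(np.array(p['cam_to_world']));c=np.atleast_2d(X)@T[:3,:3].T+T[:3,3]
    x=c[:,:2]/c[:,2:];x=x*(1+p['k1']*(x**2).sum(1,keepdims=True))
    return x*[p['fx'],p['fy']]+[p['cx'],p['cy']]
def tool():
    s=manip.state();return np.array(s['eef_pos']),R.from_rotvec(s['orientation']).as_matrix()
E
python3 - <<'E'
from h import *
p=manip.camera_params('scene');q=manip.camera_params('side')
def blobs(n,box,thr):
    im=cv2.imread(f'pics/{n}0.png');x0,y0,x1,y1=box
    m=(im[y0:y1,x0:x1].max(2)<thr).astype('uint8')
    N,l,st,c=cv2.connectedComponentsWithStats(m)
    k=1+st[1:,4].argmax();print(n,st[k],c[k]+[x0,y0]);return c[k]+[x0,y0]
cs=blobs('scene',(200,158,232,184),95);ks=blobs('scene',(248,128,276,154),70)
cd=blobs('side',(215,230,255,258),95);kd=blobs('side',(145,220,175,248),70)
print('cap',plane(p,cs,7),plane(q,cd,7));print('knob',plane(p,ks,14),plane(q,kd,14))
print('burner',plane(p,(304,197),98),'shaft',plane(p,(296,254),90))
print('timer',plane(p,(203,207),29),'garlic',plane(p,(173,160),20))
print(tool())
im=cv2.imread('pics/scene0.png')[120:290,150:390];cv2.imwrite('pics/crop.png',cv2.resize(im,None,fx=3.3,fy=3.3,interpolation=2))
E
```

```text
scene [  7   6  18  15 224] [215.26785714 171.125     ]
scene [  7   7  15  15 147] [262.08843537 142.57823129]
side [11 15 21  7 64] [235.859375 248.953125]
side [  5   7  20  15 236] [159.49152542 234.11864407]
cap [[469.97708989 147.5087656    7.        ]] [[458.23759041 169.02117381   7.        ]]
knob [[644.83133755 192.15461568  14.        ]] [[641.99507941 204.00930012  14.        ]]
burner [[ 604.92136035 -110.37318771   98.        ]] shaft [[ 504.8686488  -246.21291779   90.        ]]
timer [[380.90711445  20.62569157  29.        ]] garlic [[371.30714617 229.04323078  20.        ]]
(array([156.88262268, 604.71160676, 244.78692105]), array([[-9.67965907e-01,  2.51081612e-01, -1.66642091e-04],
       [ 2.51081652e-01,  9.67965404e-01, -9.90055369e-04],
       [-8.72809190e-05, -1.00018061e-03, -9.99999496e-01]]))
```

View pics/crop.png

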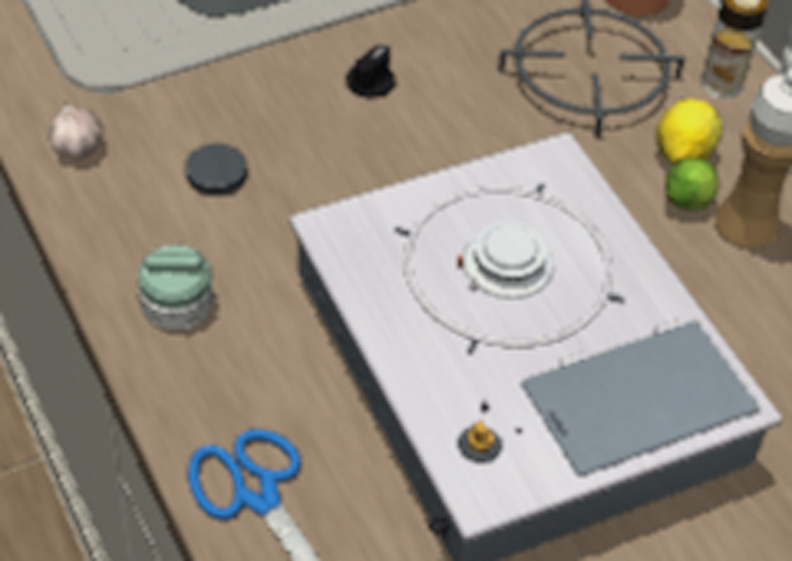

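The crop shows the cap at (216,168), the knob pointing up-right at (372,72), the burner at (510,250) and the D-shaft at (480,437). Its off dot is at (519,430) and the lighting drop at (485,407). The cap is nearer and the knob farther, so I'll move the wrist camera over them.

The manual's scale: shifts go in shares of 50 mm and turns go in shares of 4 rad. Converting my numbers, -25 mm is -0.5, -21 mm is -0.42.

inch_along:
  deltas:
    - [1,-0.5,-0.42,0,0,0,0]
    - [1,-0.5,-0.42,0,0,0,0]
    - [1,-0.5,-0.42,0,0,0,0]
    - [1,-0.5,-0.42,0,0,0,0]
    - [1,-0.5,-0.42,0,0,0,0]
    - [1,-0.5,-0.42,0,0,0,0]
    - [1,-0.5,-0.42,0,0,0,0]
    - [1,-0.5,-0.42,0,0,0,0]
    - [1,-0.5,-0.42,0,0,0,0]
    - [1,-0.5,-0.42,0,0,0,0]
    - [1,-0.5,-0.42,0,0,0,0]
    - [1,-0.5,-0.42,0,0,0,0]
    - [1,-0.5,-0.42,0,0,0,0]
    - [1,-0.5,-0.42,0,0,0,0]
    - [1,-0.5,-0.42,0,0,0,0]
    - [1,-0.5,-0.42,0,0,0,0]
    - [1,-0.5,-0.42,0,0,0,0]
    - [1,-0.5,-0.42,0,0,0,0]
    - [1,0,0,0,0,0,0]
    - [1,0,0,0,0,0,0]

```text
time_s: 2.15
eef_pos: [497.6, 125.6, 245.0]
orientation: [-0.399, -3.116, 0.001]
wrist_force: [0.4, 0.1, -0.1]
opening: 1.003
gripper_force: 0.0
```

```bash
python3 - <<'E'
from h import *
print(tool()[0]);p=manip.camera_params('wrist');im=manip.camera('wrist');cv2.imwrite('pics/w1.png',im[:,:,::-1])
np.save('pics/w1.npy',p,allow_pickle=True)
for n,X in dict(cap=(470,148,14),knob=(645,192,14),burner=(605,-110,98)).items(): print(n,proj(p,X))
E
```

```text
[497.60517426 125.63618644 245.04944167]
cap [[264.34423923 129.11819093]]
knob [[332.1787599  256.71223624]]
burner [[ 56.67973658 330.03807026]]
```

View pics/w1.png

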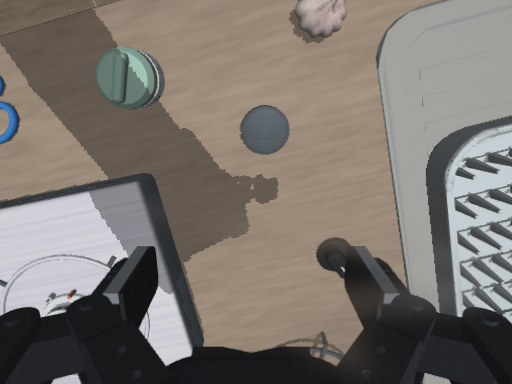

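Wrist view: cap centred near (264,130), knob at (335,255) partly behind a finger, timer (128,78), garlic (320,15), burner lower left. The projections match, so I'll measure the cap.

```bash
python3 - <<'E'
from h import *
p=np.load('pics/w1.npy',allow_pickle=True).item();im=cv2.imread('pics/w1.png')
h=cv2.cvtColor(im,cv2.COLOR_BGR2HSV);m=cv2.inRange(h,(95,30,20),(130,255,140));m[:, :225]=0;m[:,305:]=0;m[:90]=0;m[170:]=0
cs,_=cv2.findContours(m,0,1);c=max(cs,key=cv2.contourArea);print(cv2.contourArea(c),cv2.fitEllipse(c))
w=plane(p,c.reshape(-1,2),10.)[:,:2].astype('f4');(cx,cy),r=cv2.minEnclosingCircle(w);e=cv2.fitEllipse(w);print((cx,cy),r,e)
t,Rm=tool();print('move tool',Rm.T@(np.array([*e[0],0])-[t[0],t[1],0]))
E
```

```text
1672.5 ((264.9082336425781, 129.58724975585938), (45.557373046875, 46.84474563598633), 9.362658500671387)
(471.6204833984375, 148.5773162841797) 26.660737991333008 ((471.7143249511719, 148.37765502929688), (51.02899932861328, 51.91242599487305), 82.32623291015625)
move tool [3.02606958e+01 1.48227107e+01 1.12444385e-02]
```

In the tool's units: 22.5 mm is 0.45, 2.5 mm is 0.05.

inch_along:
  deltas:
    - [1,0.1,0.05,0.45,0,0,0]
    - [1,0.1,0.05,0.45,0,0,0]
    - [1,0.1,0.05,0.45,0,0,0]
    - [1,0.1,0.05,0.45,0,0,0]
    - [1,0.1,0.05,0.45,0,0,0]
    - [1,0.1,0.05,0.45,0,0,0]
    - [1,0,0,0,0,0,0]
    - [1,0,0,0,0,0,0]

```text
time_s: 3.0
eef_pos: [472.2, 148.6, 110.8]
orientation: [-0.396, -3.116, 0.0]
wrist_force: [0.7, -0.0, 0.8]
opening: 0.998
gripper_force: 0.0
```

```bash
python3 - <<'E'
from h import *
t,Rm=tool();p=manip.camera_params('wrist');im=manip.camera('wrist')[:,:,::-1].copy();cv2.imwrite('pics/w2.png',im)
h=cv2.cvtColor(im,cv2.COLOR_BGR2HSV);m=cv2.inRange(h,(95,30,20),(130,255,150));m[:,:190]=0;m[:,330:]=0;m[:120]=0;m[290:]=0
cs,_=cv2.findContours(m,0,1);c=max(cs,key=cv2.contourArea);print(cv2.contourArea(c),cv2.boundingRect(c))
w=plane(p,c.reshape(-1,2),10.)[:,:2].astype('f4');e=cv2.fitEllipse(cv2.convexHull(w));print(e,cv2.minEnclosingCircle(w))
print(t,'move tool',Rm.T@(np.array([*e[0],0])-[t[0],t[1],0]),manip.tip_extent)
E
```

```text
2426.5 (216, 157, 70, 50)
((466.3240966796875, 150.4016571044922), (41.689125061035156, 53.103363037109375), 155.5493927001953) ((470.3856201171875, 149.1748046875), 26.5698184967041)
[472.20805769 148.6176541  110.7794604 ] move tool [6.14313719e+00 2.55980596e-01 1.80399045e-03] 14.0
```

In the tool's units: 25 mm is 0.5, 20 mm is 0.4.

inch_along:
  deltas:
    - [1,0.02,0,0.5,0,0,0]
    - [1,0,0,0.5,0,0,0]
    - [1,0,0,0.4,0,0,0]
    - [1,0,0,0.3,0,0,0]
    - [1,0,0,0.18,0,0,0]
    - [1,0,0,0,0,0,0]
    - [0,0,0,0,0,0,0]
    - [0,0,0,0,0,0,0]
    - [0,0,0,0,0,0,0]
    - [0,0,0,0,0,0,0]
    - [0,0,0,0,0,0,0]
    - [0,0,0,0,0,0,0]
  force: 40

```text
time_s: 4.25
eef_pos: [471.9, 148.6, 17.5]
orientation: [0.398, 3.115, 0.001]
wrist_force: [-4.0, -1.1, 16.8]
opening: 0.608
gripper_force: 38.6
```

In the tool's units: -40 mm is -0.8, -35 mm is -0.7.

inch_along:
  deltas:
    - [0,0,0,-0.2,0,0,0]
    - [0,0,0,-0.6,0,0,0]
    - [0,0,0,-0.7,0,0,0]
    - [0,0,0,-0.8,0,0,0]
    - [0,0,0,-0.8,0,0,0]
    - [0,0,0,-0.5,0,0,0]
    - [0,0,0,0,0,0,0]
    - [0,0,0,0,0,0,0]

```text
time_s: 5.05
eef_pos: [471.3, 148.5, 197.0]
orientation: [0.397, 3.115, 0.001]
wrist_force: [-0.4, -0.1, -1.4]
opening: 0.6
gripper_force: 42.2
```

```bash
python3 - <<'E'
from h import *
t,Rm=tool();p=manip.camera_params('wrist');im=manip.camera('wrist')[:,:,::-1].copy();cv2.imwrite('pics/w3.png',im)
np.save('pics/w3.npy',p,allow_pickle=True)
print(proj(p,t-Rm[:,2]*5),proj(p,t+Rm[:,2]*5))
E
```

```text
[[251.12214391 269.45684828]] [[251.11303181 257.90007228]]
```

View pics/w3.png

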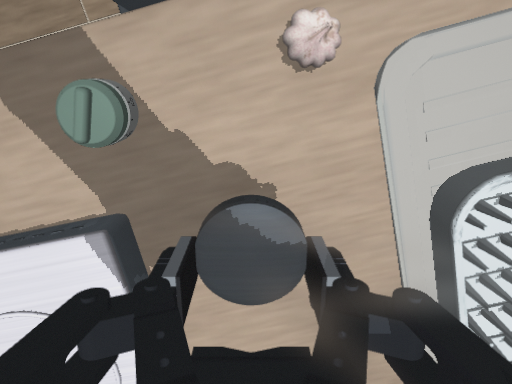

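The cap is held level between the pads, its outline spanning columns 195–307 and rows 195–305. Now I'll compute its offset along tool x and find the burner in the scene picture.

```bash
python3 - <<'E'
from h import *
t,Rm=tool();p=np.load('pics/w3.npy',allow_pickle=True).item()
for v,d in((195,17),(195,14),(305,6),(305,4)):
    X=plane(p,[(251,v)],t[2]-d)[0];print(v,d,Rm.T@(X-t))
p=manip.camera_params('scene');im=cv2.imread('pics/scene0.png')
# burner: bright crown, and shaft collar
h=cv2.cvtColor(im,cv2.COLOR_BGR2HSV)
m=cv2.inRange(h,(10,90,60),(28,255,255));m[:240]=0;m[268:]=0;m[:,:283]=0;m[:,310:]=0
ys,xs=np.nonzero(m);print('brass',xs.min(),xs.max(),ys.min(),ys.max(),xs.mean(),ys.mean(),plane(p,[(xs.mean(),ys.mean())],91))
cv2.imwrite('pics/b.png',cv2.resize(im[170:280,260:340],None,fx=5,fy=5,interpolation=0))
E
```

```text
195 17 [26.24053636  0.21769362 17.00667311]
195 14 [27.24456951  0.21458132 14.00692937]
305 6 [-27.55890011   0.17543095   5.99295505]
305 4 [-26.03905697   0.17381255   3.99334277]
brass 292 299 248 256 295.25 252.3653846153846 [[ 505.11494644 -242.13219198   91.        ]]
```

In the tool's units: -25.5 mm is -0.51, -21.5 mm is -0.43.

inch_along:
  deltas:
    - [0,-0.51,-0.43,-0.04,0,0,0]
    - [0,-0.51,-0.43,-0.04,0,0,0]
    - [0,-0.51,-0.43,-0.04,0,0,0]
    - [0,-0.51,-0.43,-0.04,0,0,0]
    - [0,-0.51,-0.43,-0.04,0,0,0]
    - [0,-0.51,-0.43,-0.04,0,0,0]
    - [0,-0.51,-0.43,-0.04,0,0,0]
    - [0,-0.51,-0.43,-0.04,0,0,0]
    - [0,-0.51,-0.43,-0.04,0,0,0]
    - [0,-0.51,-0.43,-0.04,0,0,0]
    - [0,0,0,0,0,0,0]
    - [0,0,0,0,0,0,0]

```text
time_s: 6.3
eef_pos: [663.7, -124.4, 214.6]
orientation: [-0.399, -3.114, 0.001]
wrist_force: [0.1, 1.2, -1.6]
opening: 0.608
gripper_force: 42.2
```

```bash
python3 - <<'E'
from h import *
t,Rm=tool();p=manip.camera_params('wrist');im=manip.camera('wrist')[:,:,::-1].copy();cv2.imwrite('pics/w4.png',im)
np.save('pics/w4.npy',p,allow_pickle=True);print(proj(p,[(605,-110,98),(505,-242,90)]),t)
cv2.imwrite('pics/w4c.png',cv2.resize(im[0:240,0:320],None,fx=2.5,fy=2.5,interpolation=2))
E
```

```text
[[249.93536162 109.87855692]
 [ 32.16229952  15.96575104]] [ 663.65016306 -124.38774386  214.57980527]
```

View pics/w4c.png

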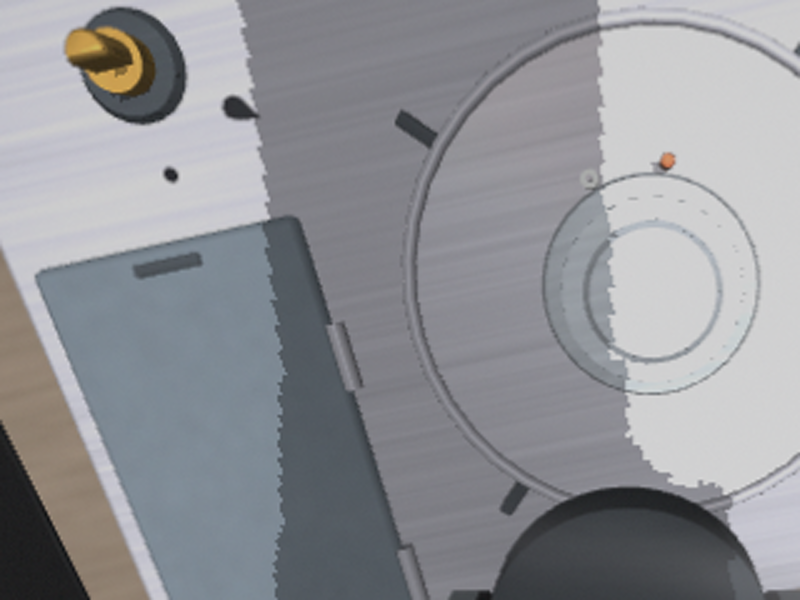

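The crop shows the burner unobstructed: spigot-top ring centred at (652,290) and outer base ring at (651,284). The brass shaft is at about (118,62), with the off dot at (170,175) and the drop at (237,107). Next I'll refine the burner centre.

```bash
python3 - <<'E'
from h import *
p=np.load('pics/w4.npy',allow_pickle=True).item();im=cv2.imread('pics/w4.png')
t,Rm=tool();g=cv2.cvtColor(im,cv2.COLOR_BGR2GRAY)
bh=cv2.morphologyEx(g,cv2.MORPH_BLACKHAT,np.ones((5,5)))
ys,xs=np.nonzero(bh>8);P=np.c_[xs,ys].astype('f4')
for z,c,r0,tol in((100.5,(261,116),27.3,4),(75,(260.5,113.7),43.3,4)):
    d=np.hypot(*(P-c).T);w=plane(p,P[abs(d-r0)<tol],z)[:,:2]
    A=np.c_[2*w,np.ones(len(w))]
    for _ in range(4):
        s=np.linalg.lstsq(A,(w**2).sum(1),rcond=None)[0];r=np.sqrt(s[2]+s[0]**2+s[1]**2)
        k=abs(np.hypot(*(w-s[:2]).T)-r)<1.2;w=w[k];A=A[k]
    print(z,len(w),s[:2],2*r)
dd=plane(p,[(170/2.5,175/2.5),(235/2.5,105/2.5)],75);print('dot,drop',dd)
print('disc',plane(p,[(132/2.5,65/2.5)],80),'collar',plane(p,[(118/2.5,62/2.5)],85))
print('scene burner',plane(manip.camera_params('scene'),[(150+509/3.3,120+240/3.3)],100.5))
E
```

```text
100.5 524 [ 611.86308855 -103.59433254] 39.666663100386
75 588 [ 612.22293525 -103.45067356] 69.9408920101317
dot,drop [[ 541.30493764 -240.23560272   75.        ]
 [ 527.74178424 -212.73722797   75.        ]]
disc [[ 511.38127145 -235.75375972   80.        ]] collar [[ 511.18169935 -236.83249847   85.        ]]
scene burner [[ 611.39118754 -100.04669503  100.5       ]]
```

In the tool's units: 20 mm is 0.4, 18.6 mm is 0.372.

inch_along:
  deltas:
    - [0,0.37,0.048,0.2,0,0,0]
    - [0,0.37,0.048,0.3,0,0,0]
    - [0,0.372,0.046,0.4,0,0,0]
    - [0,0,0,0.4,0,0,0]
    - [0,0,0,0.34,0,0,0]
    - [0,0,0,0.16,0,0,0]
    - [0,0,0,0,0,0,0]
    - [0,0,0,0,0,0,0]

```text
time_s: 7.15
eef_pos: [612.4, -102.7, 126.9]
orientation: [0.397, 3.116, -0.0]
wrist_force: [0.7, -0.1, -0.6]
opening: 0.608
gripper_force: 42.2
```

```bash
python3 - <<'E'
from h import *
t,Rm=tool();print(t,Rm.T@(np.array([611.6,-103.6,112])-t))
E
```

```text
[ 612.36087416 -102.65980009  126.85200037] [ 0.50657855 -1.10128568 14.85177998]
```

In the tool's units: 5 mm is 0.1, 2 mm is 0.04.

inch_along:
  deltas:
    - [0,0.01,-0.022,0.1,0,0,0]
    - [0,0,0,0.1,0,0,0]
    - [0,0,0,0.04,0,0,0]
    - [0,0,0,0.02,0,0,0]
    - [0,0,0,0,0,0,0]
    - [0,0,0,0,0,0,0]

```text
time_s: 7.75
eef_pos: [611.5, -103.9, 113.4]
orientation: [0.398, 3.116, -0.0]
wrist_force: [0.9, 0.0, -0.3]
opening: 0.606
gripper_force: 42.2
```

In the tool's units: 1 mm is 0.02.

inch_along:
  deltas:
    - [0,0,0,0.02,0,0,0]
    - [0,0,0,0.02,0,0,0]
    - [0,0,0,0,0,0,0]
    - [0,0,0,0,0,0,0]

```text
time_s: 8.15
eef_pos: [611.6, -104.0, 112.6]
orientation: [0.398, 3.115, 0.001]
wrist_force: [-7.3, 2.3, 19.5]
opening: 0.606
gripper_force: 43.9
```

Contact came at TCP z 112.6, where the seat predicts 112.5 (the spigot top would give 118), so the cap is on its seat. Releasing it and backing off.

In the tool's units: -35 mm is -0.7, -30 mm is -0.6.

inch_along:
  deltas:
    - [0,0,0,-0.014,0,0,0]
    - [1,0,0,0,0,0,0]
    - [1,0,0,0,0,0,0]
    - [1,0,0,0,0,0,0]
    - [1,0,0,0,0,0,0]
    - [1,0,0,-0.2,0,0,0]
    - [1,0,0,-0.6,0,0,0]
    - [1,-0.24,0,-0.6,0,0,0]
    - [1,-0.48,0,-0.7,0,0,0]
    - [1,-0.48,0,-0.2,0,0,0]
    - [1,0,0,0,0,0,0]
    - [1,0,0,0,0,0,0]

```text
time_s: 9.35
eef_pos: [669.3, -119.1, 227.2]
orientation: [-0.398, -3.116, 0.0]
wrist_force: [-0.8, -0.0, -0.4]
opening: 1.003
gripper_force: 0.0
```

```bash
python3 - <<'E'
from h import *
t,Rm=tool();p=manip.camera_params('wrist');im=manip.camera('wrist')[:,:,::-1].copy();cv2.imwrite('pics/w5.png',im)
print(t,proj(p,(612,-103.5,105)))
h=cv2.cvtColor(im,cv2.COLOR_BGR2HSV);m=cv2.inRange(im,(0,0,0),(125,115,110))
c0=proj(p,(612,-103.5,105))[0].astype(int);b=np.zeros_like(m);cv2.circle(b,tuple(c0.tolist()),55,255,-1);m&=b
cs,_=cv2.findContours(m,0,1);c=max(cs,key=cv2.contourArea);w=plane(p,c.reshape(-1,2),105.5)[:,:2].astype('f4');print(cv2.contourArea(c),cv2.minEnclosingCircle(w),cv2.fitEllipse(w))
x,y=np.maximum(c0-60,0);cv2.imwrite('pics/w5c.png',cv2.resize(im[y:y+120,x:x+120],None,fx=4,fy=4,interpolation=2))
E
```

```text
[ 669.34301936 -119.07350389  227.19726975] [[251.9130761  110.32123645]]
4061.5 ((611.5128784179688, -104.40794372558594), 27.228090286254883) ((611.5533447265625, -104.37068176269531), (53.3557243347168, 53.85371780395508), 11.083824157714844)
```

View pics/w5c.png

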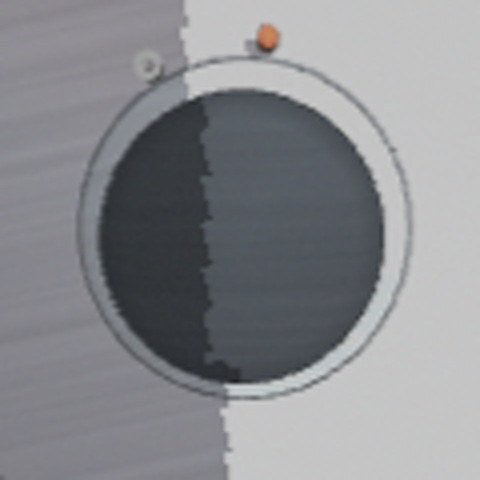

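The crop shows the cap centred in its ring, at (611.5,-104.4) with diameter 54 mm at z 105.5: seated flat and let go. Now over to the knob.

In the tool's units: 29.5 mm is 0.59, 5 mm is 0.1.

inch_along:
  deltas:
    - [1,0.08,0.59,0.1,0,0,0]
    - [1,0.08,0.59,0.1,0,0,0]
    - [1,0.08,0.59,0.1,0,0,0]
    - [1,0.08,0.59,0.1,0,0,0]
    - [1,0.08,0.59,0.1,0,0,0]
    - [1,0.08,0.59,0.1,0,0,0]
    - [1,0.08,0.59,0.1,0,0,0]
    - [1,0.08,0.59,0.1,0,0,0]
    - [1,0.08,0.59,0.1,0,0,0]
    - [1,0.08,0.59,0.1,0,0,0]
    - [1,0,0,0,0,0,0]
    - [1,0,0,0,0,0,0]

```text
time_s: 10.6
eef_pos: [704.0, 177.1, 176.4]
orientation: [-0.396, -3.115, 0.001]
wrist_force: [-0.5, -0.3, 0.2]
opening: 0.998
gripper_force: 0.0
```

```bash
python3 - <<'E'
from h import *
t,Rm=tool();p=manip.camera_params('wrist');im=manip.camera('wrist')[:,:,::-1].copy();cv2.imwrite('pics/w6.png',im)
np.save('pics/w6.npy',p,allow_pickle=True)
c0=proj(p,(645,192,14))[0];print(t,c0)
x,y=np.maximum(c0.astype(int)-70,0);print(x,y);cv2.imwrite('pics/w6c.png',cv2.resize(im[y:y+140,x:x+140],None,fx=4,fy=4,interpolation=2))
E
```

```text
[703.97548058 177.07408258 176.44897295] [250.86845912 105.83237593]
180 35
```

View pics/w6c.png

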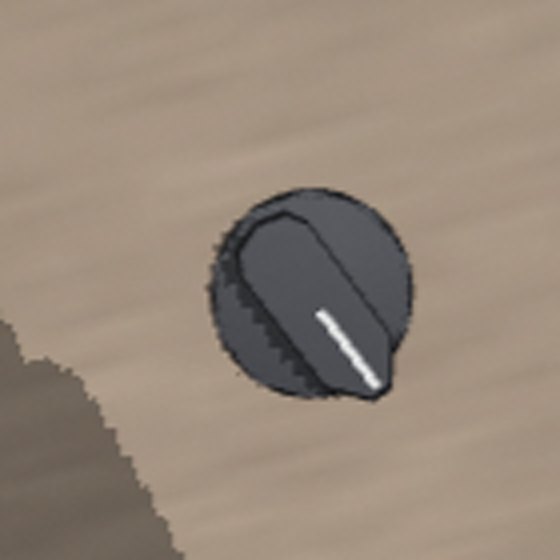

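The crop shows the knob flange centred near (311,292), with its white line from (320,314) to the point at (378,388). Computing the axis and pointer heading.

```bash
python3 - <<'E'
from h import *
p=np.load('pics/w6.npy',allow_pickle=True).item();im=cv2.imread('pics/w6.png')
t,Rm=tool();o=np.array([180,35])
m=(im[35:175,180:320].max(2)<105).astype('uint8');m[:,:50]=0;m[:45]=0
cs,_=cv2.findContours(m,0,1);c=max(cs,key=cv2.contourArea).reshape(-1,2)+o
a=plane(p,c,6)[:,:2];ctr=(a.max(0)+a.min(0))/2
A0=plane(p,[(311/4+180,292.5/4+35)],6)[0,:2]
for _ in range(8):
    k=abs(np.hypot(*(a-A0).T)-23)<1.2;w=a[k];s=np.linalg.lstsq(np.c_[2*w,np.ones(len(w))],(w**2).sum(1),rcond=None)[0];A0=s[:2];r=np.sqrt(s[2]+A0@A0)
print('flange',k.sum(),A0,2*r)
mw=cv2.inRange(im,(170,170,170),(255,255,255));mw[:105]=0;mw[145:]=0;mw[:,:250]=0;mw[:,285:]=0
ys,xs=np.nonzero(mw);W=plane(p,np.c_[xs,ys],30)[:,:2]
vx,vy,x0,y0=cv2.fitLine(W.astype('f4'),2,0,.01,.01).ravel();v=np.array([vx,vy])
if v@(np.array([x0,y0])-A0)<0:v=-v
d=A0-[x0,y0];print('n',len(W),'dir',v,'offset axis from line',d[0]*-v[1]+d[1]*v[0])
az=np.arctan2(v[1],v[0]);print('pointer az',az,'tip dist',((W-A0)@v).max())
tx=np.arctan2(Rm[1,0],Rm[0,0]);print('tool x az',tx,'rot to pointer (world z)',(az-tx+np.pi)%(2*np.pi)-np.pi,'to opposite',(az-tx)%(2*np.pi)-np.pi)
print('move tool',Rm.T@(np.r_[A0,0]-[t[0],t[1],0]),'q',np.round(manip.state()['q'],2))
E
```

```text
flange 138 [649.16858029 197.04638277] 45.215229514527906
n 48 dir [0.9158037 0.4016262] offset axis from line 0.014860557200947255
pointer az 0.41329187 tip dist 21.91456294516121
tool x az 2.887308135368396 rot to pointer (world z) -2.474016263820697 to opposite 0.6675763897690961
move tool [5.87446182e+01 6.64396244e+00 1.59367908e-02] q [-0.51  0.69  0.36  1.4  -0.25  1.11  1.2 ]
```

The flange fits at 45.2 mm and the white line passes through its axis, so the measurement holds. Pointer azimuth is 0.413. I'll move over the knob and turn tool x onto the pointer: +2.474 about tool z, which leaves joint 7 room for the later turn.

In the tool's units: 29.4 mm is 0.588, 10 mm is 0.2, 0.1455 rad is 0.0364.

inch_along:
  deltas:
    - [1,0.588,0.066,0.2,0,0,0]
    - [1,0.588,0.066,0.2,0,0,0]
    - [1,0,0,0,0,0,0.0364]
    - [1,0,0,0,0,0,0.0364]
    - [1,0,0,0,0,0,0.0364]
    - [1,0,0,0,0,0,0.0364]
    - [1,0,0,0,0,0,0.0364]
    - [1,0,0,0,0,0,0.0364]
    - [1,0,0,0,0,0,0.0364]
    - [1,0,0,0,0,0,0.0364]
    - [1,0,0,0,0,0,0.0364]
    - [1,0,0,0,0,0,0.0364]
    - [1,0,0,0,0,0,0.0364]
    - [1,0,0,0,0,0,0.0364]
    - [1,0,0,0,0,0,0.0364]
    - [1,0,0,0,0,0,0.0364]
    - [1,0,0,0,0,0,0.0364]
    - [1,0,0,0,0,0,0.0364]
    - [1,0,0,0,0,0,0.0364]
    - [1,0,0,0,0,0,0]

```text
time_s: 12.65
eef_pos: [649.5, 196.6, 157.2]
orientation: [3.075, 0.639, -0.0]
wrist_force: [-0.6, -0.3, 0.2]
opening: 0.997
gripper_force: 0.0
```

```bash
python3 - <<'E'
from h import *
t,Rm=tool();print(t,Rm[:,2],'yaw err',0.4133-np.arctan2(Rm[1,0],Rm[0,0]),'move',Rm.T@(np.array([649.2,197.,22.5])-t),manip.state()['q'])
E
```

```text
[649.50878881 196.58438743 157.15636909] [ 6.70605513e-05 -6.18040884e-04 -9.99999807e-01] yaw err 0.003411239656293752 move [-9.27027792e-02 -5.84167828e-01  1.34656066e+02] [-0.92463608  0.79386214  0.92750575  1.56481396 -0.68065489  1.13330778
 -1.00310691]
```

In the tool's units: 30 mm is 0.6, 25 mm is 0.5.

inch_along:
  deltas:
    - [1,0,-0.01,0.5,0,0,0]
    - [1,0,0,0.6,0,0,0]
    - [1,0,0,0.6,0,0,0]
    - [1,0,0,0.5,0,0,0]
    - [1,0,0,0.3,0,0,0]
    - [1,0,0,0.18,0,0,0]
    - [1,0,0,0,0,0,0]
    - [0,0,0,0,0,0,0]
    - [0,0,0,0,0,0,0]
    - [0,0,0,0,0,0,0]
    - [0,0,0,0,0,0,0]
    - [0,0,0,0,0,0,0]
    - [0,0,0,0,0,0,0]
    - [0,0,0,0,0,0,0]
    - [0,0,0,0,0,0,0]
    - [0,0,0,0,0,0,0]
  force: 80

```text
time_s: 14.25
eef_pos: [649.7, 198.4, 23.6]
orientation: [-3.074, -0.646, -0.001]
wrist_force: [-1.3, 0.5, 8.1]
opening: 0.194
gripper_force: 78.8
```

In the tool's units: -45 mm is -0.9, -40 mm is -0.8, 0.13 rad is 0.0325.

inch_along:
  deltas:
    - [0,0,0,-0.2,0,0,0]
    - [0,0,0,-0.6,0,0,0]
    - [0,0,0,-0.8,0,0,0]
    - [0,0,0,-0.9,0,0,0.0325]
    - [0,0,0,-0.7,0,0,0.0325]
    - [0,0,0,-0.3,0,0,0.0325]
    - [0,0,0,0,0,0,0.0325]
    - [0,0,0,0,0,0,0]

```text
time_s: 15.05
eef_pos: [649.3, 198.4, 198.7]
orientation: [3.137, -0.17, 0.001]
wrist_force: [-0.3, 0.1, -0.4]
opening: 0.189
gripper_force: 78.1
```

```bash
python3 - <<'E'
from h import *
t,Rm=tool();p=manip.camera_params('wrist');im=manip.camera('wrist')[:,:,::-1].copy();cv2.imwrite('pics/w7.png',im);np.save('pics/w7.npy',p,allow_pickle=True)
tx=np.arctan2(Rm[1,0],Rm[0,0]);print(t,tx,'move',Rm.T@(np.array([450,-230,200])-t),np.round(manip.state()['q'],2))
print(proj(p,[t,t+Rm@[23,0,18],t+Rm@[-23,0,18]]))
cv2.imwrite('pics/w7c.png',cv2.resize(im[170:330,160:340],None,fx=3.5,fy=3.5,interpolation=2))
E
```

```text
[649.31240858 198.42079616 198.69798069] -0.10797129210640972 move [-151.98370562  447.40439934   -1.3291833 ] [-0.99  0.81  1.07  1.53 -0.74  1.24 -1.48]
[[250.54406493 265.92022565]
 [250.50727174 204.34435946]
 [250.59306075 286.49239242]]
```

View pics/w7c.png

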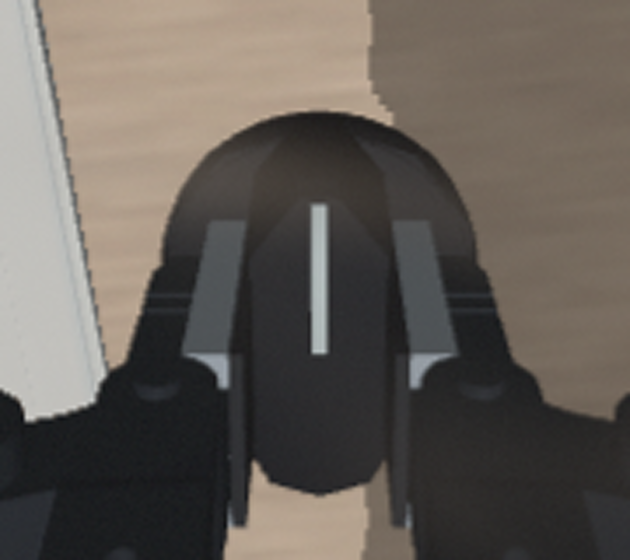

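The knob sits square in the pads: white line at column 319 of the crop, rows 204–355, flange edge at row 111. I'll get its offset along tool x and travel to the shaft.

```bash
python3 - <<'E'
from h import *
t,Rm=tool();p=np.load('pics/w7.npy',allow_pickle=True).item();u=160+319/3.5
for n,v,d in(('line tip (21.9)',170+204/3.5,-6.4),('flange bottom(23)',170+111/3.5,23.6),('flange top(23)',170+111/3.5,17.6),('tail(-22.5)',170+493/3.5,-6.4)):
    print(n,Rm.T@(plane(p,[(u,v)],t[2]-d)[0]-t))
E
```

```text
line tip (21.9) [21.29623717  0.27172123 -6.40135449]
flange bottom(23) [22.29611205  0.31055703 23.59860169]
flange top(23) [24.43729461  0.31549736 17.59845192]
tail(-22.5) [-19.35369353   0.0509282   -6.3986019 ]
```

inch_along:
  deltas:
    - [0,-0.216,0.64,0,0,0,0]
    - [0,-0.216,0.64,0,0,0,0]
    - [0,-0.216,0.64,0,0,0,0]
    - [0,-0.216,0.64,0,0,0,0]
    - [0,-0.216,0.64,0,0,0,0]
    - [0,-0.216,0.64,0,0,0,0]
    - [0,-0.216,0.64,0,0,0,0]
    - [0,-0.216,0.64,0,0,0,0]
    - [0,-0.216,0.64,0,0,0,0]
    - [0,-0.216,0.64,0,0,0,0]
    - [0,-0.216,0.64,0,0,0,0]
    - [0,-0.216,0.64,0,0,0,0]
    - [0,-0.216,0.64,0,0,0,0]
    - [0,-0.216,0.64,0,0,0,0]
    - [0,0,0,0,0,0,0]
    - [0,0,0,0,0,0,0]

```text
time_s: 16.7
eef_pos: [451.3, -231.7, 198.0]
orientation: [-3.137, 0.163, 0.0]
wrist_force: [0.9, 0.2, -0.5]
opening: 0.193
gripper_force: 78.2
```

```bash
python3 - <<'E'
from h import *
t,Rm=tool();p=manip.camera_params('wrist');im=manip.camera('wrist')[:,:,::-1].copy();cv2.imwrite('pics/w8.png',im);np.save('pics/w8.npy',p,allow_pickle=True)
print(t,np.arctan2(Rm[1,0],Rm[0,0]),Rm[:,2],np.round(manip.state()['q'],2))
c0=proj(p,[(511,-237,85)])[0];x,y=np.maximum(c0.astype(int)-[70,70],0);print(c0,x,y)
cv2.imwrite('pics/w8c.png',cv2.resize(im[y:y+140,x:x+140],None,fx=4.2,fy=4.2,interpolation=2))
E
```

```text
[ 451.31404264 -231.73293087  197.99564258] -0.10391736671432823 [-8.56277284e-05  2.98634602e-04 -9.99999952e-01] [-0.49  0.5   1.17  1.98 -0.55  1.03 -0.75]
[249.21767862 112.12717513] 179 42
```

View pics/w8c.png

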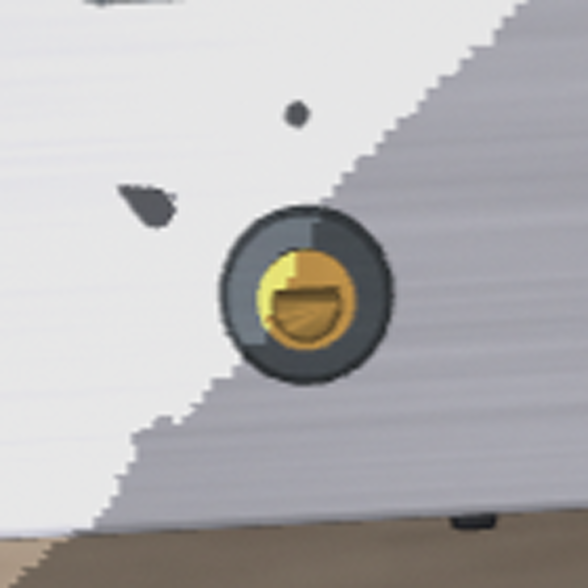

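The crop shows the brass collar centred at (306,300), its flat facing up toward the off dot at (297,114), and the drop at (152,207). Measuring the axis precisely.

```bash
python3 - <<'E'
from h import *
p=np.load('pics/w8.npy',allow_pickle=True).item();im=cv2.imread('pics/w8.png');t,Rm=tool()
f=lambda u,v:(179+(u+.5)/4.2-.5,42+(v+.5)/4.2-.5)
h=cv2.cvtColor(im,cv2.COLOR_BGR2HSV);m=cv2.inRange(h,(10,100,40),(35,255,255));b=np.zeros_like(m);cv2.circle(b,(252,113),18,255,-1);m&=b
cs,_=cv2.findContours(m,0,1);c=max(cs,key=cv2.contourArea);w=plane(p,c.reshape(-1,2),85)[:,:2].astype('f4')
print('collar',cv2.minEnclosingCircle(w),cv2.fitEllipse(cv2.convexHull(w)))
md=(im.max(2)<115).astype('uint8')|(m>0).astype('uint8');b[:]=0;cv2.circle(b,(252,112),26,255,-1);md[b==0]=0
cs,_=cv2.findContours(md,0,1);c=max(cs,key=cv2.contourArea);w=plane(p,c.reshape(-1,2),76)[:,:2].astype('f4');print('disc z76',cv2.minEnclosingCircle(w))
C=plane(p,[f(306,299.5)],85)[0];D=plane(p,[f(297,114)],75)[0];F=plane(p,[f(273,290),f(342,287)],97)
E=plane(p,[f(60,537),f(580,512)],75);a=lambda v:np.arctan2(v[1],v[0])
print('C',C,'dot az',a(D-C),'flat az',a(F[0]-F[1])-np.pi/2,'edge az',a(E[0]-E[1])-np.pi/2,'flat mid',F.mean(0))
E
```

```text
collar ((510.1401672363281, -238.60142517089844), 8.545339584350586) ((510.0771789550781, -238.7656707763672), (16.39512825012207, 17.25115966796875), 83.84757995605469)
disc z76 ((510.0559387207031, -238.65191650390625), 15.87694263458252)
C [ 510.25884618 -238.58391659   85.        ] dot az -0.053871424361976485 flat az -0.06246934056556186 edge az -0.05549073519480485 flat mid [ 512.85658607 -239.07514264   97.        ]
```

The manual's scale: shifts go in shares of 50 mm and turns go in shares of 4 rad. Converting my numbers, 20 mm is 0.4, 15 mm is 0.3, -0.049 rad is -0.0123.

inch_along:
  deltas:
    - [0,0,0,0,0,0,-0.0123]
    - [0,0.3,0.018,0.1,0,0,0]
    - [0,0.4,0.02,0.3,0,0,0]
    - [0,0.3,0.018,0.4,0,0,0]
    - [0,0.194,0.014,0.3,0,0,0]
    - [0,0,0,0.2,0,0,0]
    - [0,0,0,0.06,0,0,0]
    - [0,0,0,0,0,0,0]
    - [0,0,0,0,0,0,0]

```text
time_s: 17.65
eef_pos: [511.1, -238.1, 130.7]
orientation: [3.14, -0.088, 0.001]
wrist_force: [0.2, -0.3, -1.0]
opening: 0.192
gripper_force: 78.2
```

```bash
python3 - <<'E'
from h import *
t,Rm=tool();print(np.arctan2(Rm[1,0],Rm[0,0]),Rm[:,2],'move',Rm.T@(np.array([510.7,-238.5,108.6])-t),np.round(manip.state()['q'],2))
E
```

```text
-0.05634933294785135 [ 8.23372332e-04 -9.72769150e-05 -9.99999656e-01] move [-0.43905745  0.4647826  22.1400565 ] [-0.35  0.67  0.99  1.89 -0.68  0.97 -0.66]
```

In the tool's units: 3 mm is 0.06, 2 mm is 0.04.

inch_along:
  deltas:
    - [0,-0.008,0.008,0.06,0,0,0]
    - [0,0,0,0.06,0,0,0]
    - [0,0,0,0.04,0,0,0]
    - [0,0,0,0.04,0,0,0]
    - [0,0,0,0.04,0,0,0]
    - [0,0,0,0.04,0,0,0]
    - [0,0,0,0,0,0,0]

```text
time_s: 18.35
eef_pos: [510.7, -238.5, 115.8]
orientation: [3.14, -0.089, -0.0]
wrist_force: [1.1, -0.6, -0.1]
opening: 0.191
gripper_force: 78.2
```

The knob's underside is 6 mm below the shaft tip with no force, so it's threading on. Continuing.

In the tool's units: 2 mm is 0.04, 1 mm is 0.02.

inch_along:
  deltas:
    - [0,0,0,0.04,0,0,0]
    - [0,0,0,0.04,0,0,0]
    - [0,0,0,0.04,0,0,0]
    - [0,0,0,0.02,0,0,0]
    - [0,0,0,0.02,0,0,0]
    - [0,0,0,0,0,0,0]
    - [0,0,0,0,0,0,0]

```text
time_s: 19.05
eef_pos: [510.8, -238.5, 108.2]
orientation: [-3.14, 0.089, -0.0]
wrist_force: [-1.4, 1.0, 3.0]
opening: 0.187
gripper_force: 78.6
```

Contact at the predicted height, with 3 N against the spring. Pressing in.

In the tool's units: 1.5 mm is 0.03, 1.2 mm is 0.024.

inch_along:
  deltas:
    - [0,0,0,0.03,0,0,0]
    - [0,0,0,0.03,0,0,0]
    - [0,0,0,0.03,0,0,0]
    - [0,0,0,0.024,0,0,0]
    - [0,0,0,0,0,0,0]
    - [0,0,0,0,0,0,0]
  force: 110

```text
time_s: 19.65
eef_pos: [510.8, -238.6, 102.5]
orientation: [-3.14, 0.089, -0.0]
wrist_force: [-2.9, 1.8, 8.6]
opening: 0.185
gripper_force: 112.2
```

In the tool's units: 1 mm is 0.02, -0.05 mm is -0.001, -0.1 rad is -0.025.

inch_along:
  deltas:
    - [0,0,0,0.02,0,0,0]
    - [0,0,-0.001,0,0,0,-0.025]
    - [0,0,-0.001,0,0,0,-0.025]
    - [0,0,-0.001,0,0,0,-0.025]
    - [0,0,-0.001,0,0,0,-0.025]
    - [0,0,-0.001,0,0,0,-0.025]
    - [0,0,-0.001,0,0,0,-0.025]
    - [0,0,0,0,0,0,0]

```text
time_s: 20.45
eef_pos: [510.8, -238.1, 102.2]
orientation: [-3.024, -0.848, -0.002]
wrist_force: [-7.1, 6.1, 23.6]
opening: 0.184
gripper_force: 113.6
```

```bash
python3 - <<'E'
from h import *
t,Rm=tool();s=manip.state();print(np.arctan2(Rm[1,0],Rm[0,0]),s['torque'],np.round(s['q'],2))
E
```

```text
0.5471020771516248 [ 1.55531765  1.67900709 -0.00219989] [-0.23  0.63  0.81  1.9  -0.6   0.87 -0.13]
```

In the tool's units: -0.05 mm is -0.001, -0.1 rad is -0.025.

inch_along:
  deltas:
    - [0,0,-0.001,0,0,0,-0.025]
    - [0,0,-0.001,0,0,0,-0.025]
    - [0,0,-0.001,0,0,0,-0.025]
    - [0,0,-0.001,0,0,0,-0.025]
    - [0,0,-0.001,0,0,0,-0.025]
    - [0,0,-0.001,0,0,0,-0.0175]
    - [0,0,0,0,0,0,0]
    - [0,0,0,0,0,0,0]
    - [0,0,0,0,0,0,0]

```text
time_s: 21.35
eef_pos: [510.8, -237.8, 102.2]
orientation: [-2.667, -1.66, -0.002]
wrist_force: [-6.0, 7.6, 24.1]
opening: 0.187
gripper_force: 113.8
```

```bash
python3 - <<'E'
from h import *
t,Rm=tool();s=manip.state();print(np.arctan2(Rm[1,0],Rm[0,0]),s['torque'],np.round(s['q'],2))
p=manip.camera_params('wrist');im=manip.camera('wrist')[:,:,::-1].copy();cv2.imwrite('pics/w9.png',cv2.resize(im[100:340,120:400],None,fx=2.4,fy=2.4))
E
```

```text
1.113327998042226 [ 1.58362442  1.50311263 -0.04120682] [-0.13  0.58  0.67  1.9  -0.49  0.83  0.34]
```

View pics/w9.png

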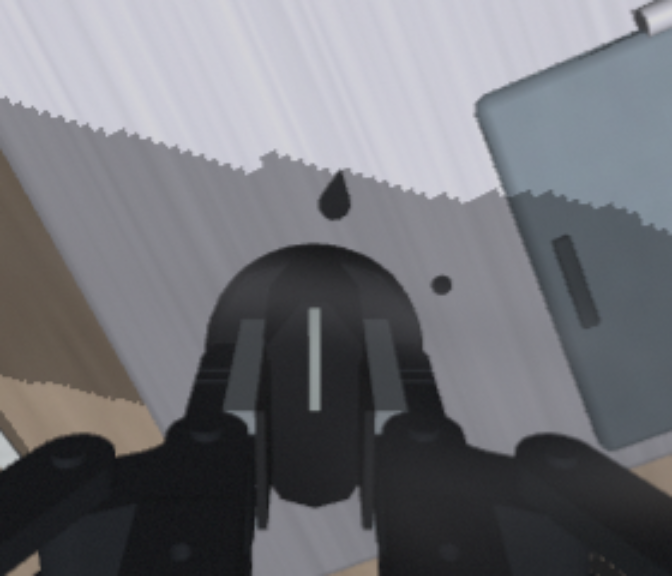

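The picture shows the knob's white line pointing just beside the drop at (335,200). Knob turned 1.17 rad, pressed to the stop at 24 N, grip 114 N. Handing in.

```bash
python3 -c "
from station import manip
print(manip.sign_off())"
```

```text
the job is handed in; nothing more can be done
None
```

I handed the job in at about 21 s of the 61 s, but the sign-off returned no verdict: the cap is seated flat on its burner (about 1 mm off centre), and the knob is home on the shaft, pressed to the stop, turned about 1.17 rad to the lighting mark and still gripped at 114 N.

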